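# Gather the colour-coded bench tools into the jeweller's caddy

### The arm

A 7-joint arm with a two-finger parallel gripper is mounted at the origin on the work surface. World frame = base frame: x ahead of the robot, y to its left, z up, the work surface at z = 0. Lengths are in m, angles in rad, forces in N, time in s.
With the tool pointing down it reaches from about 0.4 to 0.875 m from the base axis. Payload 19.3 kg.
Tool frame: the origin (TCP) lies at the very end of the fingers, on their centre line; the grasp point (between the pads) lies 19 mm behind it; z points along the fingers, y is the line along which they close (so a half turn about z gives the same grasp; the last joint's range is limited). The gripper opens to 85 mm and grips with 20 to 120 N. Pads are 22 mm wide; open, the fingers measure 114 mm over their backs; the gripper's body (76 mm by 85 mm) begins 54 mm behind the grasp point. The pads swing forward as they close: fully open they stand 13 mm farther back than shut.
Start: joints at [-1.371, 0.521, -0.036, 1.599, 0.021, 1.021, -0.113], TCP at [0.167, 0.602, 0.231] pointing down, gripper open.
Joint ranges: [-2.91, 2.91], [-0.3, 2.13], [-1.5, 1.42], [0.17, 2.43], [-1.26, 4.41], [0.16, 1.93], [-2.52, 2.52]. Speed limits (rad/s): [1.89, 1.89, 2.39, 2.39, 3.01, 3.01, 3.01].

### API

Orientations are given as [roll, pitch, yaw] about the fixed x, y, z axes, in that order (R = Rz(yaw) Ry(pitch) Rx(roll)).
In Python, from workcell import bot gives the robot as it stands.
- The arm moves only by the shell command python3 -m crank 'ROWS' [FORCE]. ROWS is a JSON object of lists of equal length, an entry for each row: "travel": the shift along the world's x, y, z in cm, a list of three; "turn": the turn, a rotation vector about the world's x, y, z in degrees, a list of three; "gripper": the closure, from 0 (fully open) to 1 (shut). A call has exactly 5 rows; each row is the pose to reach, as a shift and turn from the pose commanded when the call began; what a row does not reach only later rows make up. A row lasts 1/10 s, in which the tool goes at most 50 mm and 8.59 degrees, less where a joint would pass 70% of its speed; a pose out of reach is approached as far as the arm can. A call with a gripper value outside its range is refused whole. The fingers move at their own pace and stop on an object; FORCE is the grip in N (left out, the last holds). Time passes only in rows, so rows that repeat a pose let the fingers close, or fill a call up. It gives the time, the measured TCP pose, the force, the opening and the grip force at its end, in the units of the state.
- bot.observe(): the state, without advancing time (a new reading comes with each control period).
- bot.grab_frame(name): name is "scene" or "top" or "wrist"; returns a dict with "pixels" (480x640x3 uint8, red, green, blue), "fx", "fy", "cx", "cy" (pixels), "extrinsics" (4x4, takes a point from world to camera coordinates). Camera axes: x right, y down, z forward; pixel columns grow to the right and rows downward; lengths in m; the calibration is good to about 2 mm. A picture is of the moment at which its call begins. There is no depth.
- bot.job_done(): hands the job in; it is judged then, once.
The state is a dict: "clock": time; "qpos": joint angles; "qd": joint speeds; "joint_efforts": joint torques, N m; "position": TCP position; "tool_rot": TCP orientation; "force": force on the tool from outside, world axes, zero at the start; "moment": the same for the moment, N m; "grip_width": finger opening in m; "finger_force": force on a finger pad.
Only numpy, scipy, OpenCV 4.12 (cv2) and the standard library are available. Lean on these libraries where they do the work, as an engineer would, in place of code of your own. Each camera call takes 0.05 s, during which the arm holds its last target. There are 200 camera calls.

### The job

Gather the four hand tools with coloured grips (red, blue, green and yellow) into the wooden caddy on the jeweller's bench, each lying flat along the compartment whose liner has the colour of its grip, fully down between the walls. Leave the two look-alike tools, with the black grip and the bare wooden grip, where they lie.

Things in the scene. Friction and masses are not known exactly. Their poses are not given: they have to be found in the camera images.
- tool_red: Jeweller's tool to gather: red grip and a steel shaft ending in a 14 mm polished ball (burnisher). Flat-sided grip 56 (x) x 20 (y) x 26 (z) mm. Origin: centre of the grip's underside; x points to the working end, 62 mm from the origin at the grip's mid-height; the butt is 28 mm behind; z up. 60 g, lies on its grip, does not roll.
- tool_blue: Jeweller's tool to gather: blue grip and a square 8 mm steel bar (stone pusher). Flat-sided grip 56 (x) x 20 (y) x 26 (z) mm. Origin: centre of the grip's underside; x points to the working end, 62 mm from the origin at the grip's mid-height; the butt is 28 mm behind; z up. 60 g, lies on its grip, does not roll.
- tool_green: Jeweller's tool to gather: green grip and a thin 6 mm steel needle (scriber). Flat-sided grip 56 (x) x 20 (y) x 26 (z) mm. Origin: centre of the grip's underside; x points to the working end, 62 mm from the origin at the grip's mid-height; the butt is 28 mm behind; z up. 60 g, lies on its grip, does not roll.
- tool_yellow: Jeweller's tool to gather: yellow grip and a flat dark steel blade 14 mm wide, 4 mm thick (small file). Flat-sided grip 56 (x) x 20 (y) x 26 (z) mm. Origin: centre of the grip's underside; x points to the working end, 62 mm from the origin at the grip's mid-height; the butt is 28 mm behind; z up. 60 g, lies on its grip, does not roll.
- tool_black: Look-alike to leave: the yellow tool's file, but with a black grip, same size and origin. All six tools start beside the caddy, left and right of it, at spots about 130 mm apart in any order, mixed with a 40 mm steel block and a grey-lidded amber jar (both under 30 mm high, not used).
- tool_wood: Look-alike to leave: the red tool's ball burnisher, but with a bare dark brown wooden grip, same size and origin.
- liner_red: Fixed red liner plate, 138 x 48 x 2 mm, floor of one caddy compartment. Origin: centre of its underside, 6 mm above the bench; the tool rests on its top, 2 mm higher. x along the compartment, y across, z up. The caddy is a fixed dark wooden tray 152 mm (x) by 230 mm (y) with four compartments side by side in y, a liner in the middle of each, colours in any order.
- liner_blue: Fixed blue liner plate, 138 x 48 x 2 mm, floor of one caddy compartment. Origin: centre of its underside, 6 mm above the bench; the tool rests on its top, 2 mm higher. x along the compartment, y across, z up. Each compartment is about 140 mm long and 50 mm wide inside, 56 mm from centre to centre of the next.
- liner_green: Fixed green liner plate, 138 x 48 x 2 mm, floor of one caddy compartment. Origin: centre of its underside, 6 mm above the bench; the tool rests on its top, 2 mm higher. x along the compartment, y across, z up. The caddy's walls are 6 mm thick and only 15 mm above the bench: a tool lying in it stands 19 mm above them.
- liner_yellow: Fixed yellow liner plate, 138 x 48 x 2 mm, floor of one caddy compartment. Origin: centre of its underside, 6 mm above the bench; the tool rests on its top, 2 mm higher. x along the compartment, y across, z up.
Mind the look-alikes: they are no part of the job. Several things have the shape of the tool_red; the one meant has the colours described above.

How it is judged:
At the end, for the whole second after the job is handed in: Each coloured tool lies flat (0.12 rad) and upright along its own colour's compartment (0.3 rad, either way round), origin within 40 mm along and 17 mm across of the liner's centre and under 6 mm above its origin, released, at rest; black and wooden tools within 20 mm of their starts (x of tool_red in the frame of liner_red between -0.04 and 0.04 m and y of tool_red in the frame of liner_red between -0.017 and 0.017 m and z of tool_red in the frame of liner_red between -0.002 and 0.006 m and angle between each of tool_red, tool_blue, tool_green, tool_yellow's own z axis and vertical below 0.12 rad and angle between the x axis of tool_red and the x axis of liner_red, either way round below 0.3 rad and linear speed of each of tool_red, tool_blue, tool_green, tool_yellow below 0.02 m/s and contact force between each of tool_red, tool_blue, tool_green, tool_yellow and the fingers below 0.05 N and x of tool_blue in the frame of liner_blue between -0.04 and 0.04 m and y of tool_blue in the frame of liner_blue between -0.017 and 0.017 m and z of tool_blue in the frame of liner_blue between -0.002 and 0.006 m and angle between the x axis of tool_blue and the x axis of liner_blue, either way round below 0.3 rad and x of tool_green in the frame of liner_green between -0.04 and 0.04 m and y of tool_green in the frame of liner_green between -0.017 and 0.017 m and z of tool_green in the frame of liner_green between -0.002 and 0.006 m and angle between the x axis of tool_green and the x axis of liner_green, either way round below 0.3 rad and x of tool_yellow in the frame of liner_yellow between -0.04 and 0.04 m and y of tool_yellow in the frame of liner_yellow between -0.017 and 0.017 m and z of tool_yellow in the frame of liner_yellow between -0.002 and 0.006 m and angle between the x axis of tool_yellow and the x axis of liner_yellow, either way round below 0.3 rad and distance of each of tool_black, tool_wood from where it was at the start of the episode below 0.02 m); the robot touches nothing.
It fails at once if the black look-alike is moved by more than 20 mm or tipped over (distance of tool_black from where it was at the start of the episode above 0.02 m or angle between tool_black's own z axis and vertical above 0.4 rad).
It fails at once if the wooden look-alike is moved by more than 20 mm or tipped over (distance of tool_wood from where it was at the start of the episode above 0.02 m or angle between tool_wood's own z axis and vertical above 0.4 rad).
It also fails if it takes over 96 s, if anything falls off the work surface, if the arm or the gripper's body presses on something with over 40 N, if the wrist force passes 120 N, or if a joint passes its speed limit or range.

## Working session

There is one attempt and no reset: what is moved stays moved. The work goes in short steps, Python scripts to look and compute and a shell command to move; the robot and the scene stay as the last step left them, time stands still between calls to the robot, and variables do not carry over. Pictures are saved under pics/ and viewed, at most 14 in all, crops included, and the job is handed in when it is done.

```bash
ls; mkdir -p pics; python3 - <<'E'
from workcell import bot
import cv2,numpy as np
o=bot.observe(); print(o)
for n in ("top","scene"):
    f=bot.grab_frame(n); np.savez(f"pics/{n}0.npz",**f); cv2.imwrite(f"pics/{n}0.png",f["pixels"][:,:,::-1]); print(n,f["fx"],f["fy"],f["cx"],f["cy"],np.round(f["extrinsics"],4).tolist())
E
```

```text
pics
{'clock': 0.0, 'qpos': array([-1.37117213,  0.52199962, -0.03633437,  1.59999572,  0.02117816,
        1.02110078, -0.11279422]), 'qd': array([-0.00107714,  0.00209647,  0.00178816, -0.00019316,  0.0001885 ,
       -0.00221602, -0.00100321]), 'joint_efforts': array([ 5.78948516e-05, -9.27119851e+01,  1.97962917e+00, -3.69914639e+01,
        1.78175321e-02,  8.38230655e-03,  8.81299070e-05]), 'position': array([0.16653785, 0.60205723, 0.23073902]), 'tool_rot': array([-3.14047470e+00,  5.78768559e-05,  2.87175869e+00]), 'force': array([-0.45158692, -0.33911636,  0.20237111]), 'moment': array([-0.02733144,  0.03853124,  0.01531475]), 'finger_force': 0.0, 'grip_width': 0.0853950998275771}
top 480.71212960289 480.71212960289 323.27829182264696 229.3491746059629 [[-0.0249, -0.9993, -0.029, 0.0299], [-0.988, 0.0291, -0.1515, 0.5729], [0.1522, 0.0249, -0.988, 0.9712], [0.0, 0.0, 0.0, 1.0]]
scene 443.84150669131236 443.84150669131236 322.4060864490677 241.57860331133787 [[-0.4946, 0.869, -0.017, 0.2671], [0.6916, 0.3817, -0.6131, -0.3903], [-0.5263, -0.315, -0.7898, 1.3111], [0.0, 0.0, 0.0, 1.0]]
```

View pics/top0.png

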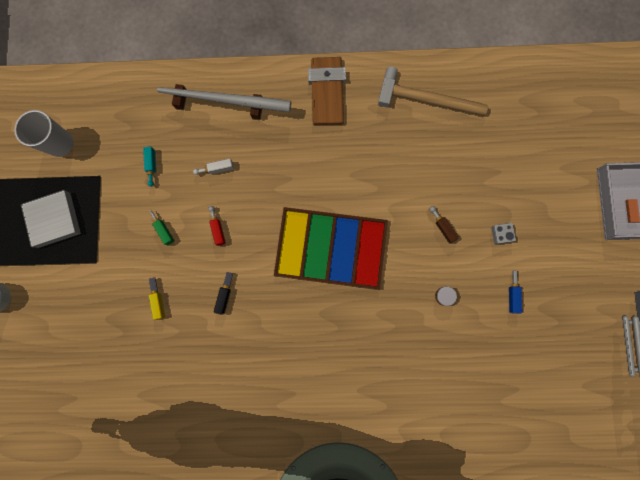

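View pics/scene0.png

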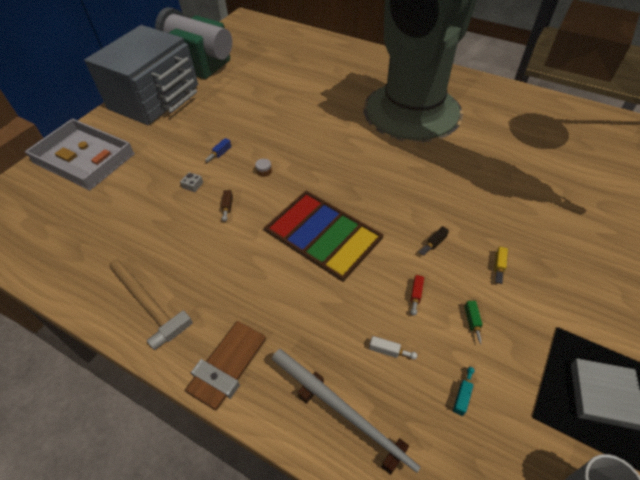

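Top view candidates (px):
- **Red:** the tool at (217,228). It could be confused with the red liner at (370,253), the orange bit in the tray at (633,211), or the wooden burnisher at (444,227).
- **Blue:** the tool at (516,297). It could be confused with the blue liner at (344,250) or the teal tool at (150,165).
- **Green:** the tool at (162,231). It could be confused with the green liner.
- **Yellow:** the tool at (155,303). It could be confused with the yellow liner, or with the black file at (224,296).
- **Other distractors:** the white tool at (215,168), the jar at (447,296) and the block at (504,234).

Choosing by description gives red (217,228), blue (516,297), green (162,231) and yellow (155,303).

```bash
cat > h.py <<'E'
import cv2,numpy as np
HUE={"red":[(0,6),(174,180)],"blue":[(108,128)],"green":[(55,80)],"yellow":[(23,34)]}
def mask(px,c):
    h=cv2.cvtColor(px,cv2.COLOR_RGB2HSV); m=np.zeros(h.shape[:2],np.uint8)
    for a,b in HUE[c]: m|=cv2.inRange(h,(a,165,50),(b,255,255))
    return m
def blobs(px,c,amin=60):
    out=[]
    for k in cv2.findContours(mask(px,c),cv2.RETR_EXTERNAL,cv2.CHAIN_APPROX_NONE)[0]:
        M=cv2.moments(k)
        if M["m00"]>amin: out.append((M["m00"],np.array([M["m10"],M["m01"]])/M["m00"],k))
    return sorted(out,key=lambda b:-b[0])
def ray(f,p):
    E=f["extrinsics"];R=E[:3,:3];d=R.T@np.array([(p[0]-f["cx"])/f["fx"],(p[1]-f["cy"])/f["fy"],1]);return -R.T@E[:3,3],d/np.linalg.norm(d)
def plane(f,p,z):
    o,d=ray(f,p);return o+d*(z-o[2])/d[2]
def tri(f1,p1,f2,p2):
    o1,d1=ray(f1,p1);o2,d2=ray(f2,p2)
    s=np.linalg.lstsq(np.c_[d1,-d2],o2-o1,rcond=None)[0];a=o1+s[0]*d1;b=o2+s[1]*d2
    return (a+b)/2,np.linalg.norm(a-b)
def proj(f,P):
    c=f["extrinsics"][:3,:3]@P+f["extrinsics"][:3,3];return np.array([f["fx"]*c[0]/c[2]+f["cx"],f["fy"]*c[1]/c[2]+f["cy"]])
def axis(f,k,z):
    "yaw of blob's long axis from its contour cast on plane z, and its size in mm"
    P=np.array([plane(f,p[0],z)[:2] for p in k],np.float32)
    r=cv2.minAreaRect(P*1000);b=cv2.boxPoints(r);e=[b[1]-b[0],b[2]-b[1]];e.sort(key=np.linalg.norm)
    return np.degrees(np.arctan2(e[1][1],e[1][0]))%180,np.round([np.linalg.norm(x) for x in e])
E
python3 - <<'E'
from h import *
np.set_printoptions(precision=4,suppress=True)
t=dict(np.load("pics/top0.npz"));s=dict(np.load("pics/scene0.npz"))
for c in HUE:
    bt=blobs(t["pixels"],c);bs=blobs(s["pixels"],c)
    for b in bt[:4]:
        best=min(bs,key=lambda q:tri(t,b[1],s,q[1])[1]+abs(tri(t,b[1],s,q[1])[0][2]))
        P,e=tri(t,b[1],s,best[1])
        print(c,b[0],b[1].round(1),best[1].round(1),P,"gap mm",round(e*1e3,1),"on z.013",plane(t,b[1],.013)[:2],axis(t,b[2],max(.008,P[2])))
# crops of the chosen ones
C=[cv2.resize(t["pixels"][y-40:y+40,x-40:x+40],(200,200),interpolation=cv2.INTER_CUBIC) for x,y in [(217,228),(516,297),(162,231),(155,303),(444,227),(224,296)]]
cv2.imwrite("pics/crops.png",np.vstack([np.hstack(C[:3]),np.hstack(C[3:])])[:,:,::-1])
E
```

```text
red 1394.5 [369.2 252.7] [294.5 215.3] [ 0.5255 -0.0837  0.0059] gap mm 1.5 on z.013 [ 0.5244 -0.0826] (np.float32(171.01274), array([ 50., 141.], dtype=float32))
red 224.0 [216.8 231.8] [417.3 286.8] [0.5789 0.2472 0.0183] gap mm 0.3 on z.013 [0.5797 0.2484] (np.float32(14.254237), array([22., 58.], dtype=float32))
blue 1280.5 [343.4 249.6] [312.9 226.5] [ 0.5339 -0.028   0.0054] gap mm 1.7 on z.013 [ 0.5327 -0.0272] (np.float32(171.21909), array([ 47., 137.], dtype=float32))
blue 256.5 [515.3 299.7] [312.9 226.5] [ 0.3973 -0.2792 -0.1627] gap mm 321.6 on z.013 [ 0.4167 -0.3854] (np.float32(175.23717), array([23., 53.], dtype=float32))
green 1240.0 [317.8 246.3] [474.2 314.3] [ 0.5507  0.2006 -0.0353] gap mm 341.4 on z.013 [0.5415 0.028 ] (np.float32(171.02353), array([ 47., 136.], dtype=float32))
green 166.0 [162.  231.7] [474.2 314.3] [0.5829 0.3687 0.0165] gap mm 0.5 on z.013 [0.5835 0.3697] (np.float32(31.632586), array([17., 54.], dtype=float32))
yellow 1312.5 [292.5 243.1] [351.2 250.4] [0.5517 0.0823 0.0049] gap mm 2.7 on z.013 [0.5501 0.0828] (np.float32(170.99101), array([ 49., 139.], dtype=float32))
yellow 279.0 [156.1 305.6] [502.1 257.3] [0.4228 0.3768 0.0195] gap mm 2.2 on z.013 [0.4232 0.3781] (np.float32(11.618898), array([26., 55.], dtype=float32))
```

View pics/crops.png

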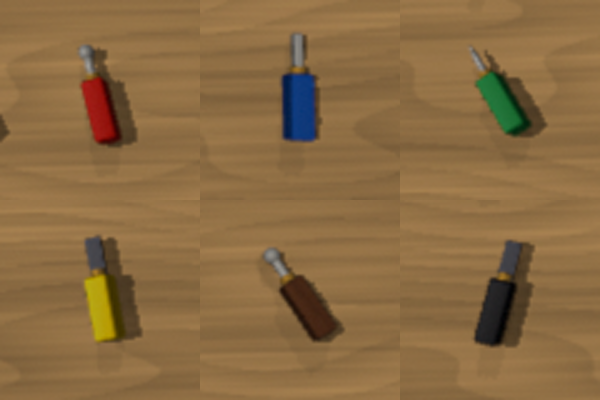

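Crops confirm the choice: red ball burnisher, blue bar, green needle and yellow file. The wood and black look-alikes are left out. The liner and tool heights agree with the text to within a few mm, and the caddy yaw is −9°. Next I move over the red tool for a second look with the wrist camera.

```bash

python3 -m crank '{"travel":[[3.5,-3,0],[7,-6,0],[10.5,-9,0],[14,-12,0],[17.5,-15,0]],"turn":[[0,0,3],[0,0,6],[0,0,9],[0,0,12],[0,0,15]],"gripper":[0.2,0.2,0.2,0.2,0.2]}' 40
python3 -m crank '{"travel":[[3.5,-3,0],[7,-6,0],[10.5,-9,0],[14,-12,0],[17.5,-15,0]],"turn":[[0,0,3],[0,0,6],[0,0,9],[0,0,12],[0,0,15]],"gripper":[0.4,0.4,0.4,0.4,0.4]}'
python3 - <<'E'
from workcell import bot
import numpy as np,cv2
from h import *
f=bot.grab_frame("wrist");np.savez("pics/w1.npz",**f);cv2.imwrite("pics/w1.png",f["pixels"][:,:,::-1])
print(bot.observe()["position"],bot.observe()["tool_rot"],bot.observe()["grip_width"])
E
```

```text
clock: 0.6
position: [0.3427, 0.4509, 0.2311]
tool_rot: [-3.141, -0.0, 3.136]
force: [0.9, 1.8, -1.1]
grip_width: 0.0681
finger_force: 0.0
clock: 1.1
position: [0.5177, 0.3008, 0.2312]
tool_rot: [-3.142, -0.0, -2.886]
force: [0.8, 0.6, 0.9]
grip_width: 0.051
finger_force: 0.0
[0.52355161 0.29401388 0.23101578] [-3.13773999e+00  1.42303657e-03 -2.88954661e+00] 0.05119358275333106
```

View pics/w1.png

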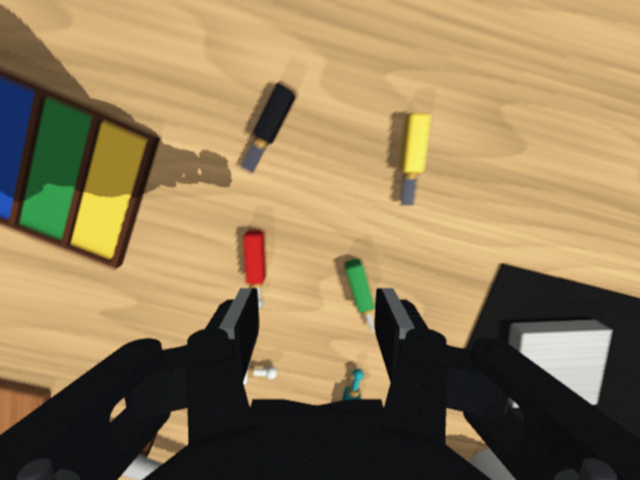

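The wrist view shows red at (254,258), green at (359,285), yellow at (416,143), black at (273,112), and the yellow and green liners on the left. I'll triangulate these against the top view.

```bash
python3 - <<'E'
from h import *
np.set_printoptions(precision=4,suppress=True)
t=dict(np.load("pics/top0.npz"));w=dict(np.load("pics/w1.npz"))
for c,i in [("red",0),("green",1),("yellow",1),("yellow",0)]:
    bt=[b for b in blobs(t["pixels"],c) if (b[0]<500)==((c,i)!=("yellow",0))][0]
    for b in blobs(w["pixels"],c,300):
        P,e=tri(t,bt[1],w,b[1])
        if e<.02: print(c,b[0],b[1].round(),P,"gap mm",round(e*1e3,1),"wrist z.013:",plane(w,b[1],.013)[:2],axis(w,b[2],.02))
E
```

```text
red 974.5 [254. 256.] [0.579  0.2471 0.0188] gap mm 0.5 wrist z.013: [0.5813 0.2466] (np.float32(14.464895), array([22., 60.], dtype=float32))
yellow 331.5 [407. 142.] [0.4249 0.3625 0.0511] gap mm 4.4 wrist z.013: [0.4239 0.3705] (np.float32(12.058647), array([18., 55.], dtype=float32))
yellow 5396.5 [107. 191.] [0.5504 0.083  0.0108] gap mm 0.0 wrist z.013: [0.5498 0.0842] (np.float32(170.89644), array([ 45., 133.], dtype=float32))
```

```bash

python3 -m crank '{"travel":[[3.2,-2.7,-3],[6.3,-5.5,-7],[6.3,-5.5,-11],[6.3,-5.5,-15],[6.3,-5.5,-15]],"turn":[[0,0,0],[0,0,0],[0,0,0],[0,0,0],[0,0,0]],"gripper":[0.4,0.4,0.4,0.4,0.4]}'
python3 -m crank '{"travel":[[0,0,0],[0,0,0],[0,0,0],[0,0,0],[0,0,0]],"turn":[[0,0,0],[0,0,0],[0,0,0],[0,0,0],[0,0,0]],"gripper":[0.4,0.4,0.4,0.4,0.4]}'
```

```text
clock: 1.65
position: [0.5768, 0.2458, 0.0763]
tool_rot: [-3.14, -0.008, -2.888]
force: [0.0, 1.3, 0.3]
grip_width: 0.0514
finger_force: 0.0
clock: 2.15
position: [0.5799, 0.2477, 0.0822]
tool_rot: [3.141, 0.001, -2.888]
force: [0.2, -0.4, 0.2]
grip_width: 0.0513
finger_force: 0.0
```

```bash

python3 -m crank '{"travel":[[0,0,-2],[0,0,-4],[0,0,-6],[0,0,-7.3],[0,0,-7.3]],"turn":[[0,0,0],[0,0,0],[0,0,0],[0,0,0],[0,0,0]],"gripper":[0.4,0.4,0.4,0.4,0.4]}'
python3 -m crank '{"travel":[[0,0,0],[0,0,0],[0,0,0],[0,0,0],[0,0,0]],"turn":[[0,0,0],[0,0,0],[0,0,0],[0,0,0],[0,0,0]],"gripper":[0.4,1,1,1,1]}' 40
python3 -m crank '{"travel":[[0,0,0],[0,0,1],[0,0,3],[0,0,5],[0,0,7]],"turn":[[0,0,0],[0,0,0],[0,0,0],[0,0,0],[0,0,0]],"gripper":[1,1,1,1,1]}'
python3 - <<'E'
from workcell import bot
import cv2
f=bot.grab_frame("wrist");cv2.imwrite("pics/w2.png",f["pixels"][:,:,::-1])
E
```

```text
clock: 2.65
position: [0.5788, 0.2471, 0.007]
tool_rot: [-3.141, -0.002, -2.888]
force: [-0.3, 0.0, 0.2]
grip_width: 0.0511
finger_force: 0.0
clock: 3.15
position: [0.5801, 0.2476, 0.0093]
tool_rot: [3.141, 0.001, -2.888]
force: [-1.4, 1.2, 7.9]
grip_width: 0.0191
finger_force: 39.5
clock: 3.65
position: [0.5797, 0.2474, 0.0799]
tool_rot: [3.142, 0.0, -2.888]
force: [1.0, 0.7, -1.0]
grip_width: 0.0192
finger_force: 39.5
```

View pics/w2.png

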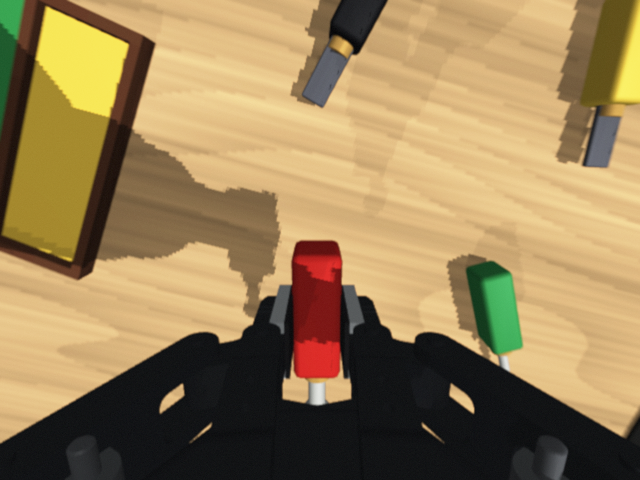

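Red is held squarely at (317,310), and the width of 19 mm matches. Next I carry it to the red liner at (0.5255, −0.0837), yaw −9°.

```bash

python3 -m crank '{"travel":[[-0.5,-3.3,0],[-1,-6.6,0],[-1.6,-10,0],[-2.1,-13.3,0],[-2.7,-16.6,0]],"turn":[[0,0,-3],[0,0,-6],[0,0,-9],[0,0,-12],[0,0,-15]],"gripper":[1,1,1,1,1]}'
python3 -m crank '{"travel":[[-0.5,-4,0],[-1,-8,0],[-1.6,-12,0],[-2.1,-15,0],[-2.7,-16.5,0]],"turn":[[0,0,-3],[0,0,-6],[0,0,-8.4],[0,0,-8.4],[0,0,-8.4]],"gripper":[1,1,1,1,1]}'
python3 -m crank '{"travel":[[0,0,0],[0,0,0],[0,0,-1],[0,0,-2],[0,0,-3]],"turn":[[0,0,0],[0,0,0],[0,0,0],[0,0,0],[0,0,0]],"gripper":[1,1,1,1,1]}'
python3 - <<'E'
from workcell import bot
import cv2
f=bot.grab_frame("wrist");cv2.imwrite("pics/w3.png",f["pixels"][:,:,::-1])
E
```

```text
clock: 4.2
position: [0.5525, 0.0801, 0.0791]
tool_rot: [3.141, 0.001, 3.131]
force: [0.6, 0.5, -1.5]
grip_width: 0.0184
finger_force: 39.5
clock: 4.7
position: [0.5253, -0.0868, 0.0791]
tool_rot: [-3.141, 0.001, 2.984]
force: [0.4, 0.6, -0.9]
grip_width: 0.0195
finger_force: 39.5
clock: 5.2
position: [0.5255, -0.0828, 0.0471]
tool_rot: [3.141, -0.001, 2.988]
force: [0.0, 0.5, -1.4]
grip_width: 0.0189
finger_force: 39.5
```

View pics/w3.png

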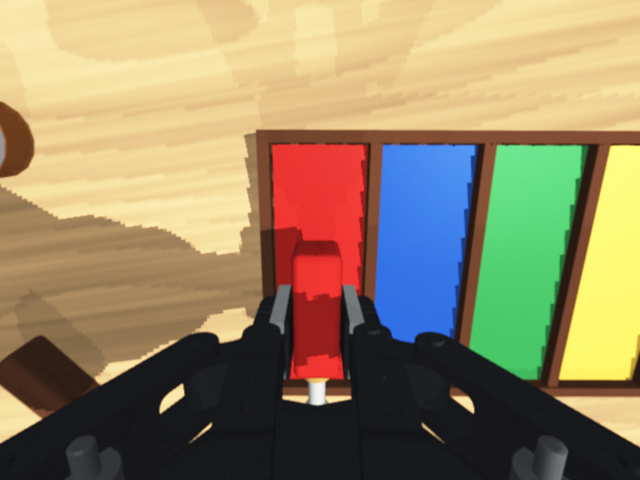

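```bash

python3 -m crank '{"travel":[[0,0,-1],[0,0,-2],[0,0,-2.6],[0,0,-3],[0,0,-3]],"turn":[[0,0,0],[0,0,0],[0,0,0],[0,0,0],[0,0,0]],"gripper":[1,1,1,1,1]}'
python3 -m crank '{"travel":[[0,0,0],[0,0,0],[0,0,0],[0,0,0],[0,0,0]],"turn":[[0,0,0],[0,0,0],[0,0,0],[0,0,0],[0,0,0]],"gripper":[1,1,0.5,0.5,0.5]}'
```

```text
clock: 5.75
position: [0.5255, -0.0836, 0.0178]
tool_rot: [-3.142, -0.001, 2.987]
force: [-0.7, -0.3, -1.1]
grip_width: 0.0192
finger_force: 39.5
clock: 6.25
position: [0.5257, -0.0836, 0.0184]
tool_rot: [3.142, 0.0, 2.987]
force: [0.2, -0.0, 0.8]
grip_width: 0.0426
finger_force: 0.0
```

```bash

python3 -m crank '{"travel":[[0,0,3],[0,0,7],[-1,-3,10],[-1.5,-6.5,13],[-2,-10,15.6]],"turn":[[0,0,0],[0,0,0],[0,0,0],[0,0,0],[0,0,0]],"gripper":[0.5,0.5,0.4,0.4,0.4]}'
python3 -m crank '{"travel":[[-0.5,-4.5,0],[-1,-9,0],[-2,-13.5,0],[-2.5,-17,0],[-2.9,-19.6,0]],"turn":[[0,0,1],[0,0,2],[0,0,3],[0,0,4],[0,0,4]],"gripper":[0.4,0.4,0.4,0.4,0.4]}'
python3 -m crank '{"travel":[[0,0,0],[0,0,0],[0,0,0],[0,0,0],[0,0,0]],"turn":[[0,0,0],[0,0,0],[0,0,0],[0,0,0],[0,0,0]],"gripper":[0.4,0.4,0.4,0.4,0.4]}'
python3 - <<'E'
from workcell import bot
from h import *
np.set_printoptions(precision=4,suppress=True)
HUE["blue"]=[(100,135)]
o=bot.observe();print(o["position"],np.degrees(o["tool_rot"]))
f=bot.grab_frame("wrist");cv2.imwrite("pics/w4.png",f["pixels"][:,:,::-1])
t=dict(np.load("pics/top0.npz"));bt=blobs(t["pixels"],"blue")[1]
for b in blobs(f["pixels"],"blue",200):
    print(b[0],b[1],tri(t,bt[1],f,b[1]),plane(f,b[1],.013),axis(f,b[2],.02))
f=bot.grab_frame("top")
for b in blobs(f["pixels"],"red")[:3]: print("red",b[0],plane(f,b[1],.02),axis(f,b[2],.02))
E
```

```text
clock: 6.75
position: [0.5054, -0.1847, 0.1762]
tool_rot: [-3.142, 0.001, 2.988]
force: [1.0, -0.0, -0.7]
grip_width: 0.0512
finger_force: 0.0
clock: 7.25
position: [0.4754, -0.3823, 0.1744]
tool_rot: [-3.141, -0.0, 3.055]
force: [0.3, 1.0, 0.5]
grip_width: 0.0513
finger_force: 0.0
clock: 7.75
position: [0.477, -0.3789, 0.1744]
tool_rot: [3.142, 0.0, 3.058]
force: [-0.5, 0.2, -0.1]
grip_width: 0.0512
finger_force: 0.0
[ 0.477  -0.3789  0.1744] [179.9964   0.0109 175.2058]
1429.0 [304.8619 156.3022] (array([ 0.4164, -0.3838,  0.0173]), np.float64(0.0007015358616729176)) [ 0.4162 -0.3839  0.013 ] (np.float32(176.39314), array([19., 55.], dtype=float32))
red 1388.5 [ 0.5238 -0.0819  0.02  ] (np.float32(170.88728), array([ 50., 139.], dtype=float32))
```

View pics/w4.png

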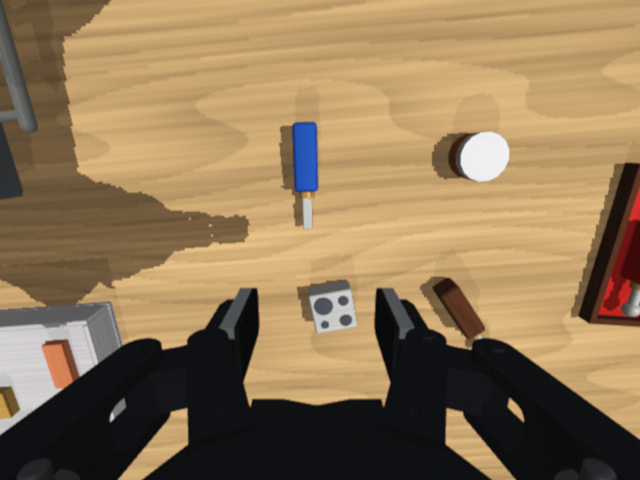

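Blue grip sits at (305,156), with the jar, block and wood tool well clear. Both views agree to 0.7 mm.

```bash

python3 -m crank '{"travel":[[-3,-0.3,-3],[-6.1,-0.5,-7],[-6.1,-0.5,-9],[-6.1,-0.5,-10],[-6.1,-0.5,-10]],"turn":[[0,0,1],[0,0,1],[0,0,1],[0,0,1],[0,0,1]],"gripper":[0.4,0.4,0.4,0.4,0.4]}'
python3 -m crank '{"travel":[[0,0,-2],[0,0,-4],[0,0,-6],[0,0,-6.4],[0,0,-6.4]],"turn":[[0,0,0],[0,0,0],[0,0,0],[0,0,0],[0,0,0]],"gripper":[0.4,0.4,0.4,0.4,0.4]}'
python3 -m crank '{"travel":[[0,0,0],[0,0,0],[0,0,0],[0,0,0],[0,0,0]],"turn":[[0,0,0],[0,0,0],[0,0,0],[0,0,0],[0,0,0]],"gripper":[1,1,1,1,1]}' 40
python3 -m crank '{"travel":[[0,0,1],[0,0,3],[0,0,5],[0,0,7],[0,0,7]],"turn":[[0,0,0],[0,0,0],[0,0,0],[0,0,0],[0,0,0]],"gripper":[1,1,1,1,1]}'
```

```text
clock: 8.35
position: [0.416, -0.3842, 0.0736]
tool_rot: [3.141, -0.001, 3.075]
force: [0.4, -0.0, 0.7]
grip_width: 0.0513
finger_force: 0.0
clock: 8.85
position: [0.4163, -0.3847, 0.0109]
tool_rot: [-3.141, 0.0, 3.075]
force: [0.4, 0.0, 0.7]
grip_width: 0.0509
finger_force: 0.0
clock: 9.35
position: [0.4162, -0.385, 0.0115]
tool_rot: [-3.141, 0.001, 3.074]
force: [0.2, 1.1, 10.0]
grip_width: 0.0185
finger_force: 39.3
clock: 9.85
position: [0.4167, -0.3857, 0.0836]
tool_rot: [-3.139, 0.004, 3.074]
force: [-0.4, 0.5, -1.0]
grip_width: 0.0188
finger_force: 39.6
```

```bash

python3 -m crank '{"travel":[[0.8,2.5,0],[2,6,0],[3.2,10,0],[4.5,14,0],[5.9,18,0]],"turn":[[0,0,-1],[0,0,-2],[0,0,-3],[0,0,-4],[0,0,-5]],"gripper":[1,1,1,1,1]}'
python3 -m crank '{"travel":[[1.3,4,0],[2.6,8,0],[3.9,12,0],[5,15.5,0],[5.8,17.75,0]],"turn":[[0,0,0],[0,0,0],[0,0,0],[0,0,0],[0,0,0]],"gripper":[1,1,1,1,1]}'
python3 -m crank '{"travel":[[0,0,0],[0,0,0],[0,0,-1],[0,0,-2],[0,0,-3]],"turn":[[0,0,0],[0,0,0],[0,0,0],[0,0,0],[0,0,0]],"gripper":[1,1,1,1,1]}'
python3 - <<'E'
from workcell import bot
import cv2
f=bot.grab_frame("wrist");cv2.imwrite("pics/w5.png",f["pixels"][:,:,::-1])
E
```

```text
clock: 10.35
position: [0.4747, -0.2031, 0.0804]
tool_rot: [3.142, 0.0, 2.986]
force: [1.7, 0.8, -0.3]
grip_width: 0.0187
finger_force: 39.6
clock: 10.85
position: [0.5331, -0.024, 0.0804]
tool_rot: [3.141, 0.0, 2.99]
force: [-0.0, 0.1, -0.3]
grip_width: 0.0195
finger_force: 39.6
clock: 11.35
position: [0.5322, -0.0279, 0.0491]
tool_rot: [-3.141, -0.001, 2.986]
force: [0.6, -0.3, -0.8]
grip_width: 0.0192
finger_force: 39.6
```

View pics/w5.png

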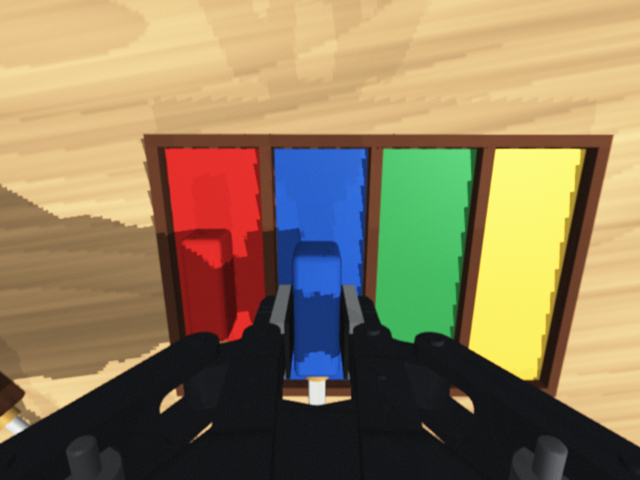

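Blue is centred over its compartment (317,320), and red lies in its own at (205,285).

```bash

python3 -m crank '{"travel":[[0,0,-1],[0,0,-2],[0,0,-2.6],[0,0,-3],[0,0,-3]],"turn":[[0,0,0],[0,0,0],[0,0,0],[0,0,0],[0,0,0]],"gripper":[1,1,1,1,1]}'
python3 -m crank '{"travel":[[0,0,0],[0,0,0],[0,0,0],[0,0,0],[0,0,0]],"turn":[[0,0,0],[0,0,0],[0,0,0],[0,0,0],[0,0,0]],"gripper":[1,1,0.5,0.5,0.5]}'
python3 -m crank '{"travel":[[0,0,3],[0,0,7],[1,3,10],[2,6.5,13],[3,10,15.6]],"turn":[[0,0,0],[0,0,0],[0,0,3],[0,0,8],[0,0,13]],"gripper":[0.5,0.5,0.4,0.4,0.4]}'
python3 -m crank '{"travel":[[1.5,4.5,0],[3,9,0],[4.5,13.5,0],[6,18,0],[7.3,22,0]],"turn":[[0,0,5.5],[0,0,11],[0,0,16.5],[0,0,22],[0,0,27]],"gripper":[0.4,0.4,0.4,0.4,0.4]}'
python3 -m crank '{"travel":[[0,5,0],[0,7.3,0],[0,7.3,0],[0,7.3,0],[0,7.3,0]],"turn":[[0,0,0],[0,0,0],[0,0,0],[0,0,0],[0,0,0]],"gripper":[0.4,0.4,0.4,0.4,0.4]}'
python3 - <<'E'
from workcell import bot
from h import *
np.set_printoptions(precision=4,suppress=True)
o=bot.observe();print(o["position"],np.degrees(o["tool_rot"]))
f=bot.grab_frame("wrist");cv2.imwrite("pics/w6.png",f["pixels"][:,:,::-1])
t=dict(np.load("pics/top0.npz"))
for c in ("green","yellow"):
  HUE["yellow"]=[(20,36)];HUE["green"]=[(50,85)]
  bt=[b for b in blobs(t["pixels"],c) if b[0]<500][0]
  for b in blobs(f["pixels"],c,200):
    print(c,b[0],b[1],tri(t,bt[1],f,b[1]),plane(f,b[1],.013),axis(f,b[2],.02))
E
```

```text
clock: 11.9
position: [0.5324, -0.0271, 0.02]
tool_rot: [-3.141, -0.0, 2.987]
force: [0.3, 0.6, -0.5]
grip_width: 0.0189
finger_force: 39.6
clock: 12.4
position: [0.5327, -0.0271, 0.0204]
tool_rot: [3.142, 0.0, 2.987]
force: [-0.5, -0.4, 0.2]
grip_width: 0.0426
finger_force: 0.0
clock: 12.9
position: [0.563, 0.0739, 0.1783]
tool_rot: [-3.141, 0.001, -3.067]
force: [0.7, -1.1, -0.7]
grip_width: 0.0511
finger_force: 0.0
clock: 13.4
position: [0.6358, 0.2953, 0.1763]
tool_rot: [3.141, 0.0, -2.594]
force: [0.1, -0.7, -1.2]
grip_width: 0.051
finger_force: 0.0
clock: 13.9
position: [0.636, 0.3646, 0.1763]
tool_rot: [-3.141, -0.0, -2.599]
force: [0.4, -0.6, 1.2]
grip_width: 0.0509
finger_force: 0.0
[0.636  0.3646 0.1763] [-179.9546   -0.0126 -148.9314]
yellow 1285.0 [27.3222 13.5136] (array([0.5018, 0.2875, 0.2731]), np.float64(0.1598129984991521)) [0.6081 0.0858 0.013 ] (np.float32(170.9564), array([32., 34.], dtype=float32))
yellow 758.5 [463.5788  19.6095] (array([ 0.4244,  0.3842, -0.0111]), np.float64(0.004696478029319226)) [0.4366 0.3782 0.013 ] (np.float32(11.741238), array([24., 36.], dtype=float32))
```

View pics/w6.png

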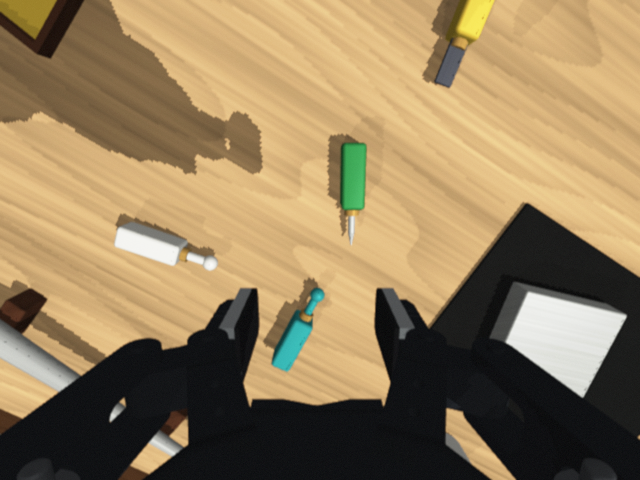

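Green's grip is at (353,176), with teal and white nearby in front. My mask was too tight for it, so I'll redo it.

```bash
sed -i 's/"green":\[(55,80)\]/"green":[(45,82)]/; s/(a,165,50)/(a,130 if c=="green" else 165,40)/' h.py
python3 - <<'E'
from workcell import bot
from h import *
np.set_printoptions(precision=4,suppress=True)
f=bot.grab_frame("wrist")
print(cv2.cvtColor(f["pixels"],cv2.COLOR_RGB2HSV)[165,353])
t=dict(np.load("pics/top0.npz"))
bt=[b for b in blobs(t["pixels"],"green") if b[0]<500][0]
for b in blobs(f["pixels"],"green",200):
    print(b[0],b[1],tri(t,bt[1],f,b[1]),plane(f,b[1],.013),axis(f,b[2],.02))
E
```

```text
[ 67 160 172]
1425.5 [352.6872 175.4766] (array([0.5823, 0.3686, 0.0142]), np.float64(0.0006040338668346601)) [0.582  0.3689 0.013 ] (np.float32(31.274708), array([20., 56.], dtype=float32))
```

```bash

python3 -m crank '{"travel":[[-3,0.2,-3],[-5.4,0.4,-6],[-5.4,0.4,-9],[-5.4,0.4,-10],[-5.4,0.4,-10]],"turn":[[0,0,0],[0,0,0],[0,0,0],[0,0,0],[0,0,0]],"gripper":[0.4,0.4,0.4,0.4,0.4]}'
python3 -m crank '{"travel":[[0,0,-2],[0,0,-4],[0,0,-6],[0,0,-6.5],[0,0,-6.5]],"turn":[[0,0,0],[0,0,0],[0,0,0],[0,0,0],[0,0,0]],"gripper":[0.4,0.4,0.4,0.4,0.4]}'
python3 -m crank '{"travel":[[0,0,0],[0,0,0],[0,0,0],[0,0,0],[0,0,0]],"turn":[[0,0,0],[0,0,0],[0,0,0],[0,0,0],[0,0,0]],"gripper":[1,1,1,1,1]}' 40
python3 -m crank '{"travel":[[0,0,1],[0,0,3],[0,0,5],[0,0,7],[0,0,7]],"turn":[[0,0,0],[0,0,0],[0,0,0],[0,0,0],[0,0,0]],"gripper":[1,1,1,1,1]}'
```

```text
clock: 14.5
position: [0.5818, 0.3688, 0.0755]
tool_rot: [-3.141, -0.002, -2.599]
force: [-0.4, 0.8, 1.6]
grip_width: 0.0513
finger_force: 0.0
clock: 15.0
position: [0.5823, 0.3697, 0.012]
tool_rot: [-3.141, 0.0, -2.599]
force: [-0.5, 0.4, 0.4]
grip_width: 0.051
finger_force: 0.0
clock: 15.5
position: [0.5823, 0.3702, 0.0128]
tool_rot: [-3.142, 0.002, -2.598]
force: [-0.8, -1.7, 8.1]
grip_width: 0.019
finger_force: 39.4
clock: 16.0
position: [0.5831, 0.3708, 0.0851]
tool_rot: [3.141, 0.005, -2.598]
force: [-0.1, 1.0, -0.6]
grip_width: 0.0192
finger_force: 39.6
```

```bash

python3 -m crank '{"travel":[[-0.4,-3,0],[-0.8,-6.5,0],[-1.2,-10,0],[-1.6,-13.5,0],[-2,-17,0]],"turn":[[0,0,-4],[0,0,-8],[0,0,-12],[0,0,-16],[0,0,-20]],"gripper":[1,1,1,1,1]}'
python3 -m crank '{"travel":[[-0.4,-4,0],[-0.8,-8,0],[-1.2,-12,0],[-1.7,-15,0],[-2.1,-17.2,0]],"turn":[[0,0,-4],[0,0,-8],[0,0,-12],[0,0,-16],[0,0,-20]],"gripper":[1,1,1,1,1]}'
python3 -m crank '{"travel":[[0,0,0],[0,0,0],[0,0,-1],[0,0,-2],[0,0,-3]],"turn":[[0,0,0],[0,0,0],[0,0,0],[0,0,0],[0,0,0]],"gripper":[1,1,1,1,1]}'
python3 - <<'E'
from workcell import bot
import cv2
f=bot.grab_frame("wrist");cv2.imwrite("pics/w7.png",f["pixels"][:,:,::-1])
E
```

```text
clock: 16.5
position: [0.5612, 0.1985, 0.0814]
tool_rot: [-3.142, 0.0, -2.95]
force: [0.7, 0.4, -0.7]
grip_width: 0.019
finger_force: 39.6
clock: 17.0
position: [0.5402, 0.0256, 0.0815]
tool_rot: [-3.141, 0.0, 2.982]
force: [0.0, -0.1, -0.1]
grip_width: 0.019
finger_force: 39.6
clock: 17.5
position: [0.5403, 0.0287, 0.05]
tool_rot: [3.142, -0.001, 2.988]
force: [0.8, -0.6, -1.5]
grip_width: 0.0191
finger_force: 39.6
```

View pics/w7.png

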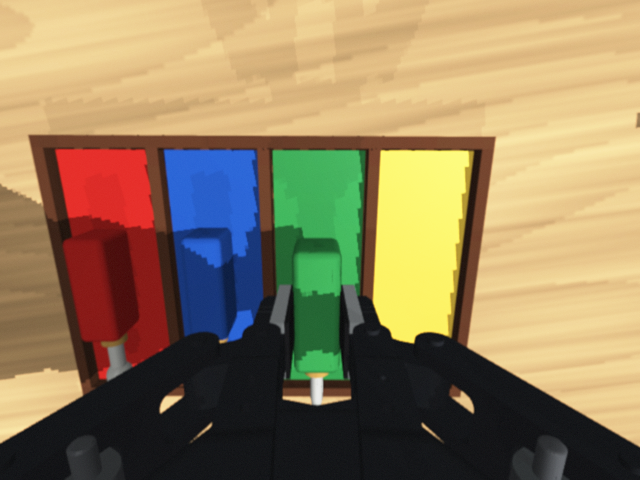

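```bash

python3 -m crank '{"travel":[[0,0,-1],[0,0,-2],[0,0,-2.7],[0,0,-3.1],[0,0,-3.1]],"turn":[[0,0,0],[0,0,0],[0,0,0],[0,0,0],[0,0,0]],"gripper":[1,1,1,1,1]}'
python3 -m crank '{"travel":[[0,0,0],[0,0,0],[0,0,0],[0,0,0],[0,0,0]],"turn":[[0,0,0],[0,0,0],[0,0,0],[0,0,0],[0,0,0]],"gripper":[1,1,0.5,0.5,0.5]}'
python3 -m crank '{"travel":[[0,0,3],[0,0,7],[-0.5,3,10],[-1.2,6.5,13],[-2,10,15.6]],"turn":[[0,0,0],[0,0,0],[0,0,3],[0,0,6],[0,0,9]],"gripper":[0.5,0.5,0.4,0.4,0.4]}'
python3 -m crank '{"travel":[[-0.8,4.7,0],[-1.6,9.4,0],[-2.4,14.1,0],[-3.2,18.8,0],[-4,23,0]],"turn":[[0,0,3],[0,0,6],[0,0,9],[0,0,12],[0,0,12]],"gripper":[0.4,0.4,0.4,0.4,0.4]}'
python3 -m crank '{"travel":[[0,1,0],[0,1.5,0],[0,1.5,0],[0,1.5,0],[0,1.5,0]],"turn":[[0,0,0],[0,0,0],[0,0,0],[0,0,0],[0,0,0]],"gripper":[0.4,0.4,0.4,0.4,0.4]}'
python3 - <<'E'
from workcell import bot
from h import *
np.set_printoptions(precision=4,suppress=True)
o=bot.observe();print(o["position"],np.degrees(o["tool_rot"]))
f=bot.grab_frame("wrist");cv2.imwrite("pics/w8.png",f["pixels"][:,:,::-1])
t=dict(np.load("pics/top0.npz"))
HUE["yellow"]=[(20,36)]
bt=[b for b in blobs(t["pixels"],"yellow") if b[0]<500][0]
for b in blobs(f["pixels"],"yellow",200):
    print(b[0],b[1],tri(t,bt[1],f,b[1]),plane(f,b[1],.013),axis(f,b[2],.02))
E
```

```text
clock: 18.05
position: [0.5406, 0.0276, 0.0202]
tool_rot: [-3.141, -0.0, 2.987]
force: [-0.2, -0.5, 0.4]
grip_width: 0.0194
finger_force: 40.6
clock: 18.55
position: [0.5407, 0.0279, 0.0203]
tool_rot: [3.142, 0.0, 2.987]
force: [-0.4, 0.6, 0.1]
grip_width: 0.043
finger_force: 0.0
clock: 19.05
position: [0.5205, 0.1289, 0.178]
tool_rot: [3.141, 0.001, -3.138]
force: [0.1, 0.6, 0.0]
grip_width: 0.0511
finger_force: 0.0
clock: 19.55
position: [0.4798, 0.3602, 0.1764]
tool_rot: [3.141, 0.0, -2.927]
force: [1.0, -0.3, 0.3]
grip_width: 0.0514
finger_force: 0.0
clock: 20.05
position: [0.4812, 0.3715, 0.1764]
tool_rot: [-3.141, 0.0, -2.932]
force: [-0.3, 0.9, 0.0]
grip_width: 0.0512
finger_force: 0.0
[0.4812 0.3715 0.1764] [-179.9766    0.0081 -167.9651]
2720.0 [ 10.6039 222.1694] (array([0.4325, 0.2935, 0.2468]), np.float64(0.021469504507459176)) [0.5367 0.1002 0.013 ] (np.float32(178.18332), array([ 25., 135.], dtype=float32))
377.5 [331.8539 159.3479] (array([0.4224, 0.3716, 0.0285]), np.float64(0.0016098478655738478)) [0.4221 0.3723 0.013 ] (np.float32(11.015981), array([20., 56.], dtype=float32))
```

View pics/w8.png

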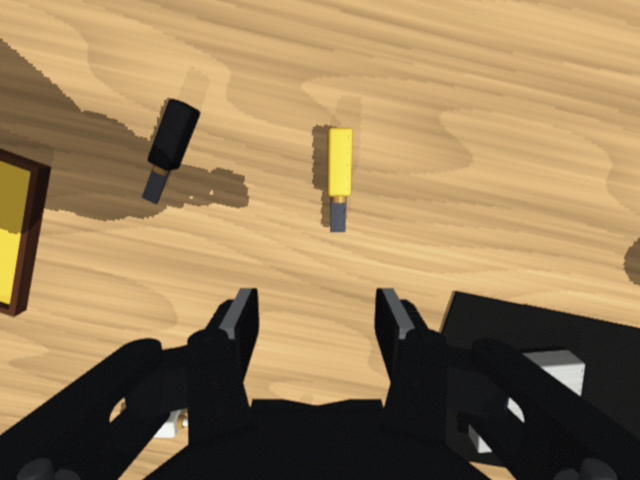

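Yellow grip spans (329–353, 128–197), centred near (341,161). The mask lost the bright half, so I take y ≈ 0.378, as the top view gives. Black is clear at (173,135).

```bash

python3 -m crank '{"travel":[[-3,0.3,-3],[-5.9,0.6,-6],[-5.9,0.6,-9],[-5.9,0.6,-10],[-5.9,0.6,-10]],"turn":[[0,0,0],[0,0,0],[0,0,0],[0,0,0],[0,0,0]],"gripper":[0.4,0.4,0.4,0.4,0.4]}'
python3 -m crank '{"travel":[[0,0,-2],[0,0,-4],[0,0,-6],[0,0,-6.5],[0,0,-6.5]],"turn":[[0,0,0],[0,0,0],[0,0,0],[0,0,0],[0,0,0]],"gripper":[0.4,0.4,0.4,0.4,0.4]}'
python3 -m crank '{"travel":[[0,0,0],[0,0,0],[0,0,0],[0,0,0],[0,0,0]],"turn":[[0,0,0],[0,0,0],[0,0,0],[0,0,0],[0,0,0]],"gripper":[1,1,1,1,1]}' 40
python3 -m crank '{"travel":[[0,0,1],[0,0,3],[0,0,5],[0,0,7],[0,0,7]],"turn":[[0,0,0],[0,0,0],[0,0,0],[0,0,0],[0,0,0]],"gripper":[1,1,1,1,1]}'
```

```text
clock: 20.6
position: [0.4219, 0.378, 0.0756]
tool_rot: [-3.14, -0.001, -2.931]
force: [-0.7, -0.6, 0.0]
grip_width: 0.0513
finger_force: 0.0
clock: 21.1
position: [0.4223, 0.3788, 0.0119]
tool_rot: [-3.142, 0.0, -2.93]
force: [-0.1, 0.1, -0.4]
grip_width: 0.0513
finger_force: 0.0
clock: 21.6
position: [0.4222, 0.3793, 0.0126]
tool_rot: [3.141, 0.001, -2.93]
force: [-0.5, -1.6, 10.6]
grip_width: 0.0191
finger_force: 39.3
clock: 22.1
position: [0.4227, 0.3799, 0.0845]
tool_rot: [3.139, 0.004, -2.93]
force: [0.7, 0.3, -1.7]
grip_width: 0.0188
finger_force: 39.8
```

```bash

python3 -m crank '{"travel":[[1.2,-2.8,0],[2.4,-5.6,0],[3.7,-8.6,0],[5,-11.7,0],[6.4,-14.8,0]],"turn":[[0,0,-2],[0,0,-4],[0,0,-6],[0,0,-8],[0,0,-10]],"gripper":[1,1,1,1,1]}'
python3 -m crank '{"travel":[[1.5,-3.5,0],[3,-7,0],[4.5,-10.5,0],[5.6,-13,0],[6.4,-14.8,0]],"turn":[[0,0,-3],[0,0,-6],[0,0,-9],[0,0,-11],[0,0,-11]],"gripper":[1,1,1,1,1]}'
python3 -m crank '{"travel":[[0,0,0],[0,0,0],[0,0,-1],[0,0,-2],[0,0,-3]],"turn":[[0,0,0],[0,0,0],[0,0,0],[0,0,0],[0,0,0]],"gripper":[1,1,1,1,1]}'
python3 - <<'E'
from workcell import bot
import cv2
f=bot.grab_frame("wrist");cv2.imwrite("pics/w9.png",f["pixels"][:,:,::-1])
E
```

```text
clock: 22.6
position: [0.4858, 0.2296, 0.0814]
tool_rot: [-3.142, -0.0, -3.105]
force: [0.4, -0.2, -0.5]
grip_width: 0.0192
finger_force: 39.8
clock: 23.1
position: [0.5501, 0.0806, 0.0814]
tool_rot: [-3.141, 0.0, 2.984]
force: [0.2, 0.1, -0.1]
grip_width: 0.0187
finger_force: 39.8
clock: 23.6
position: [0.5491, 0.0835, 0.0501]
tool_rot: [-3.141, -0.001, 2.988]
force: [0.7, -0.5, -0.7]
grip_width: 0.0184
finger_force: 39.8
```

View pics/w9.png

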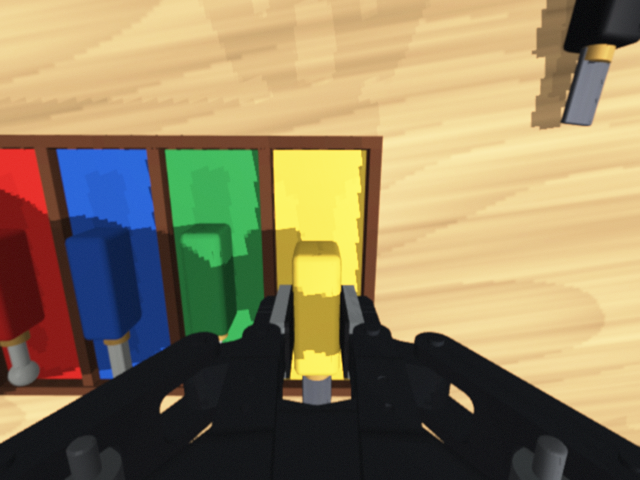

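Yellow is centred over its compartment (317,315). Next I place it, retreat clear of the top camera and check.

```bash

python3 -m crank '{"travel":[[0,0,-1],[0,0,-2],[0,0,-2.7],[0,0,-3.1],[0,0,-3.1]],"turn":[[0,0,0],[0,0,0],[0,0,0],[0,0,0],[0,0,0]],"gripper":[1,1,1,1,1]}'
python3 -m crank '{"travel":[[0,0,0],[0,0,0],[0,0,0],[0,0,0],[0,0,0]],"turn":[[0,0,0],[0,0,0],[0,0,0],[0,0,0],[0,0,0]],"gripper":[1,1,0.5,0.5,0.5]}'
python3 -m crank '{"travel":[[0,0,3],[0,0,7],[0,3,11],[0,6.5,14],[0,10,17]],"turn":[[0,0,0],[0,0,0],[0,0,0],[0,0,0],[0,0,0]],"gripper":[0.5,0.5,0.5,0.5,0.5]}'
python3 -m crank '{"travel":[[0,4.5,0],[0,9,0],[0,13.5,0],[0,18,0],[0,20,0]],"turn":[[0,0,0],[0,0,0],[0,0,0],[0,0,0],[0,0,0]],"gripper":[0.5,0.5,0.5,0.5,0.5]}'
python3 - <<'E'
from workcell import bot
from h import *
t=bot.grab_frame("top");s=bot.grab_frame("scene")
a=cv2.resize(t["pixels"][190:310,260:400],(420,360),interpolation=cv2.INTER_CUBIC)
b=cv2.resize(s["pixels"][180:290,255:395],(380,360),interpolation=cv2.INTER_CUBIC)
cv2.imwrite("pics/end.png",np.hstack([a,b])[:,:,::-1])
t0=np.load("pics/top0.npz")["pixels"].astype(int)
for n,(x,y) in dict(black=(224,296),wood=(444,227)).items():
    print(n,np.abs(t["pixels"].astype(int)-t0)[y-22:y+22,x-14:x+14].mean())
E
```

```text
clock: 24.15
position: [0.5495, 0.0828, 0.0204]
tool_rot: [-3.142, -0.0, 2.987]
force: [-1.9, -0.6, 2.2]
grip_width: 0.0189
finger_force: 40.6
clock: 24.65
position: [0.5497, 0.0828, 0.0202]
tool_rot: [3.142, 0.0, 2.987]
force: [0.2, -1.1, 0.0]
grip_width: 0.0427
finger_force: 0.0
clock: 25.15
position: [0.5496, 0.1839, 0.1921]
tool_rot: [3.141, 0.001, 2.986]
force: [0.8, -0.1, -0.2]
grip_width: 0.0427
finger_force: 0.0
clock: 25.65
position: [0.5481, 0.3876, 0.1898]
tool_rot: [3.14, -0.001, 2.991]
force: [-0.2, -0.2, -0.7]
grip_width: 0.0425
finger_force: 0.0
black 5.019209956709957
wood 5.6769480519480515
```

View pics/end.png

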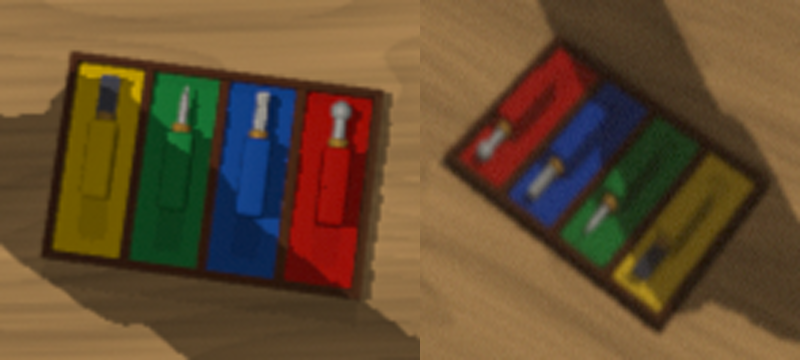

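Each tool lies flat, centred and along its own colour's compartment, with the grips at about (98,155), (175,170), (253,178) and (333,183). The black and wooden tools have not moved.

```bash
python3 -c "
from workcell import bot
print(bot.job_done())"
```

```text
the job is handed in; nothing more can be done
None
```

The red, blue, green and yellow tools each lie flat in their own colour's compartment, the black and wooden look-alikes were left where they lay, and the job is handed in at about 26 s; the hand-in call returned no verdict.

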